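# Tip the offcuts out of the chip pan

### The job

Slide the wooden scrap bin up against the base of the tipping pan's stand, centred under the pan's open lip. Then, with the pan's rocker bar, tip the pan to about 50 degrees and hold it there for a second or so until the three wood offcuts have slid into the bin (never past 60 degrees, or the gouge rolls out too), and bring the pan back level with the gouge still lying behind its sill. Do not touch the offcuts or the gouge, and leave the other things on the bench where they are.

Things in the scene. Friction and masses are not known exactly. Their poses are not given: they have to be found in the camera images.
- stand: Fixed steel stand. Origin on the table straight below the pivot, midway between two cheeks (x = +-92 mm, 217 mm high, 50 mm wide). +y: the way the pan pours; x: along the pivot. Base plate 200 mm (x), y -100 to +30 mm, 12 mm thick. The bin belongs against its +y edge, bin centre at (0, 132 mm). White disc on the +x cheek: tick every 10 degrees, the long one at 50.
- pan (a joint): Tilt of the steel pan about the pivot axis, 200 mm above the table; rad. 0 = level, on its stop; grows as the open lip (+y) goes down; 50 degrees = 0.873; stop at 1.35. The hinge is stiff (0.35 N m): the pan stays where it is left. A pointer on the pan's shaft points straight up when level and moves over the stand's white disc.
- pan_center (a point): Point on the pivot axis, mid-width of the pan; axes turn with the pan, those of the stand when level. Pan: 158 mm (x) by 210 mm (y -100 to +110 mm), open at +y, walls 4 mm thick up to 23 mm above this point, floor 20 mm below it, a 7 mm high sill across the floor at y = -45 mm.
- pan_lip (a point): Middle of the edge of the pan's floor at its open end, 110 mm from the pivot.
- front_rod (a point): Centre of the round wooden cross rod at the front (+y) end of the rocker bar; pressing it down tips the pan. The rocker bar, 10 mm wide, is fixed to the pan on the stand's -x side, 155 mm from the pan's middle; its two rods, 18 mm thick, 56 mm long, lie parallel to the pivot, 90 mm in front of and behind it, level with it.
- rear_rod (a point): Centre of the same kind of rod at the rear (-y) end of the rocker bar. Pressing it down brings the pan back to level.
- gouge_bay (a point): Middle of the rear bay of the pan, where the gouge lies, 71 mm behind the pivot; bay 49 mm long (y) and 150 mm wide (x).
- bin: Loose wooden open box, 200 x 200 mm outside, 80 mm high, walls 9 mm thick, 0.5 kg. Origin: centre of its underside; z up.
- strip: Plywood offcut 64 x 28 x 18 mm in the pan. Origin: centre of its underside.
- ell: L-shaped wood offcut about 46 x 46 x 16 mm in the pan. Origin: about its middle, at its underside.
- stub: Wood offcut 30 x 50 x 22 mm in the pan. Origin: centre of its underside.
- gouge: Carving gouge lying across the pan behind the sill: round wooden handle 22 mm thick and 85 mm long with a steel blade, 127 mm in all. Origin on its axis, halfway along; x along the tool.
- toolcase: Bystander: black open case of four gouges, 120 x 160 x 30 mm, on the robot's left. Origin: centre of its underside.
- inkjar: Bystander: jar 60 mm across, 75 mm high. Origin: centre of its underside.
- marker: Bystander: grey marker pen 130 mm long, 14 mm thick, lying on the bench.
There are look-alikes about, which are no part of the job. What is shaped like the ell but purple is not meant. Of the things that look like the gouge, the larger one is meant.

How it is judged (in metres and radians):
On the way, in this order (a step that is already met when the one before it is completed fails the run):
1. the bin stands under the lip against the stand (centre within 35 mm sideways, 120 to 160 mm in front of the pivot), the pan still level with the three offcuts in it (x of bin in the frame of stand between -0.035 and 0.035 m and y of bin in the frame of stand between 0.12 and 0.16 m and value of joint pan below 0.1 rad and z of strip in the frame of pan_center between -0.03 and 0.03 m and y of each of strip, ell, stub in the frame of pan_center below 0.11 m and distance between each of strip, ell, stub and pan_center below 0.13 m and z of ell in the frame of pan_center between -0.03 and 0.03 m and z of stub in the frame of pan_center between -0.03 and 0.03 m), for 0.2 s.
2. the pan is held between 43 and 57 degrees for 0.5 s (value of joint pan between 0.75 and 0.995 rad), for 0.5 s.
At the end, for the whole second after the job is handed in: The pan is level again (within 0.05 rad), the three offcuts lie at rest inside the bin, the bin stands flat on the table under the lip (centre within 50 mm sideways of the stand's middle and at most 175 mm in front of the pivot), and the gouge lies at rest in its bay behind the sill (value of joint pan below 0.05 rad and angle between bin's own z axis and vertical below 0.05 rad and height (world z) of bin below 0.01 m and x of bin in the frame of stand between -0.05 and 0.05 m and y of bin in the frame of stand below 0.175 m and linear speed of each of bin, gouge, strip, ell, stub below 0.03 m/s and distance between gouge and gouge_bay below 0.04 m and y of gouge in the frame of pan_center below -0.045 m and x of strip in the frame of bin between -0.095 and 0.095 m and y of strip in the frame of bin between -0.095 and 0.095 m and z of strip in the frame of bin between -0.005 and 0.075 m and x of ell in the frame of bin between -0.095 and 0.095 m and y of ell in the frame of bin between -0.095 and 0.095 m and z of ell in the frame of bin between -0.005 and 0.075 m and x of stub in the frame of bin between -0.095 and 0.095 m and y of stub in the frame of bin between -0.095 and 0.095 m and z of stub in the frame of bin between -0.005 and 0.075 m); the robot touches nothing.
It fails at once if the pan is tipped past 60 degrees (value of joint pan above 1.05 rad).
It fails at once if an offcut or the gouge is touched by the robot (contact force between any of the arm, the fingers and strip above 1 N or contact force between any of the arm, the fingers and ell above 1 N or contact force between any of the arm, the fingers and stub above 1 N or contact force between any of the arm, the fingers and gouge above 1 N).
It fails at once if another thing on the bench is moved by more than 40 mm (distance of any of toolcase, inkjar, marker from where it was at the start of the episode above 0.04 m).
It also fails if it takes over 58 s, if anything falls off the work surface, if the arm or the gripper's body presses on something with over 40 N, if the wrist force passes 120 N, or if a joint passes its speed limit or range.

### The arm

A 7-joint arm with a two-finger parallel gripper is mounted at the origin on the work surface. World frame = base frame: x ahead of the robot, y to its left, z up, the work surface at z = 0. Lengths are in mm, angles in rad, forces in N, time in s.
With the tool pointing down it reaches from about 425 to 1025 mm from the base axis. Payload 3.6 kg.
Tool frame: the origin (TCP) lies between the finger pads; the fingertips stand 17 mm ahead of it and the grasp point (between the pads) lies 2 mm behind it; z points along the fingers, y is the line along which they close (so a half turn about z gives the same grasp; the last joint's range is limited). The gripper opens to 85 mm and grips with 20 to 120 N. Pads are 22 mm wide; open, the fingers measure 114 mm over their backs; the gripper's body (76 mm by 85 mm) begins 54 mm behind the grasp point. The pads swing forward as they close: fully open they stand 13 mm farther back than shut.
Start: joints at [1.046, 0.591, 0.048, 1.609, -0.033, 0.943, -0.034], TCP at [302.76, -658.761, 225.502] pointing down, gripper open.
Joint ranges: [-2.69, 2.69], [-0.47, 2.24], [-1.27, 1.36], [0.19, 2.51], [-1.53, 4.68], [0.08, 2.07], [-3.09, 3.09]. Speed limits (rad/s): [2.57, 2.57, 3.14, 3.14, 3.14, 3.14, 3.14].

### API

Orientations are given as a rotation vector (axis times angle).
In Python, from cell import ctrl, cams, ticket, models gives the robot as it stands.
- The arm moves only by the tool servo_tool, never from a script. Its argument "increments" is a list of rows, each a list of 7 numbers: the shift along the tool's x, y, z in m, then the turn, a rotation vector about the tool's x, y, z in degrees, then the opening, from 0 (shut) to 1 (fully open). In form: [[x, y, z, ax, ay, az, gripper], ...]. A call has 1 to 10 rows; each row is the pose to reach, as a shift and turn from the pose commanded when the call began, along the tool's axes at that moment; what a row does not reach only later rows make up. A row lasts 1/12 s, in which the tool goes at most 41.7 mm and 7.16 degrees, less where a joint would pass 70% of its speed; a pose out of reach is approached as far as the arm can. A call with a gripper value outside its range is refused whole. The fingers move at their own pace and stop on an object; "grip_force" is the grip in N (left out, the last holds). Time passes only in rows, so rows that repeat a pose let the fingers close. It gives the time, the measured TCP pose, the force, the opening and the grip force at its end, in the units of the state.
- ctrl.sense(): the state, without advancing time (a new reading comes with each control period).
- cams.grab_frame(name): name is "scene" or "side" or "wrist"; returns a dict with "image" (480x640x3 uint8, blue, green, red), "fx", "fy", "cx", "cy" (pixels), "world_from_camera" (4x4, takes a point from camera to world coordinates); the wrist camera has in their place "T_tool_cam" (4x4, takes a point from camera to tool coordinates, whose origin is the TCP and whose axes are the flange's). Camera axes: x right, y up, looking along -z (the intrinsics and any distortion apply to the point x, -y, -z); pixel columns grow to the right and rows downward; lengths in mm; the calibration is good to about 2 mm. A picture is of the moment at which its call begins: read the wrist's pose just before it. There is no depth.
- ticket.finish_job(): hands the job in; it is judged then, once.
Trained networks look in a picture, given as the dict that the camera call returned (one of the last four; its "shot" number tells which), for a name from the list of things; names that differ only in an ending like _2 or _b are one class to them, and where a whole thing is asked for, a point or a joint stands for the part that bears it (a point fixed in the world has none). Each returns a list of dicts, best first, with "score" (0 to 1); they miss things now and then, are a little off and sometimes report something else, mostly with a low value. They report only what shows in the picture. A call takes as long as a camera call. They do not tell look-alikes from the thing itself.
- models.silhouettes(picture, thing): "region" (480x640 bool, what is visible of it).
- models.place_of(picture, thing): "centre" ([x, y, z] in mm, in the coordinates of the camera as it stood for that picture, good to about 4 mm: a listed point, or the origin of a listed thing).
The state is a dict: "t": time; "joints": joint angles; "joint_velocities": joint speeds; "joint_efforts": joint torques, N m; "eef_pos": TCP position; "orientation": TCP orientation; "contact_force": force on the tool from outside, world axes, zero at the start; "wrist_torque": the same for the moment, N m; "width": opening from 0.0 (shut) to 1.0 (fully open); "gripper_force": force on a finger pad.
Only numpy, scipy, OpenCV 4.12 (cv2) and the standard library are available. Lean on these libraries where they do the work, as an engineer would, in place of code of your own. Each camera call takes 0.05 s, during which the arm holds its last target. There are 200 camera calls.

## Working session

There is one attempt and no reset: what is moved stays moved. The work goes in short steps, Python scripts to look and compute and a tool call to move; the robot and the scene stay as the last step left them, time stands still between calls to the robot, and variables do not carry over. Pictures are saved under pics/ and viewed, at most 12 in all, crops included, and the job is handed in when it is done.

Besides the shell and the picture viewer there is one more tool, called in YAML: its name, and indented under it one key for each argument. servo_tool: Moves the arm, as the interface text tells. Its arguments: {"type":"object","properties":{"increments":{"type":"array"},"grip_force":{"type":"number"}},"required":["increments"]}

```bash
mkdir -p pics; cat > h.py <<'E'
import numpy as np, cv2
from scipy.spatial.transform import Rotation as R
from cell import ctrl, cams, ticket, models
def w(p,f):
    M=np.array(f["world_from_camera"]); return (M@np.r_[p,1])[:3]
def find(f,n,k=3):
    return [(round(d["score"],2),w(d["centre"],f).round(0).tolist()) for d in models.place_of(f,n)[:k]]
def px(f,p):
    c=np.linalg.inv(np.array(f["world_from_camera"]))@np.r_[p,1]
    return f["cx"]+f["fx"]*c[0]/-c[2], f["cy"]-f["fy"]*c[1]/-c[2]
E
python3 - <<'E'
from h import *
s=ctrl.sense(); print(s["t"],s["eef_pos"],s["orientation"],s["width"])
F={}
for c in("scene","side"):
    f=cams.grab_frame(c); cv2.imwrite(f"pics/{c}0.png",f["image"]); F[c]=f
    for n in "stand pan_center pan_lip front_rod rear_rod gouge_bay bin strip ell stub gouge toolcase inkjar marker".split():
        print(c,n,find(f,n))
E
```

```text
0.0 [ 302.40488616 -657.98303321  224.35191247] [-3.06684282e+00 -6.71176290e-01  9.46227061e-04] 1.0020604133370794
scene stand [(0.64, [626.0, -194.0, 4.0])]
scene pan_center []
scene pan_lip [(0.67, [639.0, -78.0, 180.0])]
scene front_rod [(0.67, [486.0, -85.0, 202.0])]
scene rear_rod [(0.85, [458.0, -258.0, 200.0])]
scene gouge_bay [(0.79, [613.0, -261.0, 188.0])]
scene bin [(0.57, [624.0, 48.0, 1.0])]
scene strip [(0.81, [644.0, -209.0, 180.0]), (0.67, [627.0, -194.0, -0.0])]
scene ell [(0.75, [598.0, -126.0, 180.0]), (0.71, [416.0, -25.0, -1.0])]
scene stub [(0.98, [665.0, -154.0, 178.0]), (0.39, [379.0, -299.0, 2.0])]
scene gouge [(0.79, [609.0, -254.0, 190.0]), (0.62, [668.0, -406.0, 4.0]), (0.18, [613.0, -262.0, 188.0])]
scene toolcase []
scene inkjar [(0.88, [479.0, -480.0, -1.0])]
scene marker [(0.58, [377.0, -298.0, 3.0])]
side stand [(0.68, [625.0, -191.0, -0.0])]
side pan_center [(0.74, [626.0, -190.0, 199.0]), (0.54, [482.0, -80.0, 203.0])]
side pan_lip [(0.39, [613.0, -262.0, 191.0])]
side front_rod [(0.75, [485.0, -82.0, 200.0])]
side rear_rod [(0.76, [456.0, -255.0, 201.0]), (0.56, [466.0, 430.0, 0.0])]
side gouge_bay [(0.77, [614.0, -264.0, 194.0])]
side bin [(0.7, [621.0, 53.0, -2.0])]
side strip [(0.83, [640.0, -210.0, 179.0]), (0.74, [465.0, 434.0, 1.0]), (0.29, [622.0, -190.0, -2.0])]
side ell [(0.68, [595.0, -129.0, 179.0]), (0.67, [412.0, -25.0, -1.0])]
side stub [(0.67, [670.0, -152.0, 182.0])]
side gouge [(0.74, [603.0, -251.0, 194.0]), (0.64, [667.0, -404.0, 10.0])]
side toolcase [(0.66, [466.0, 432.0, -0.0]), (0.62, [476.0, -474.0, -3.0])]
side inkjar [(0.55, [478.0, -475.0, -2.0])]
side marker []
```

View pics/scene0.png

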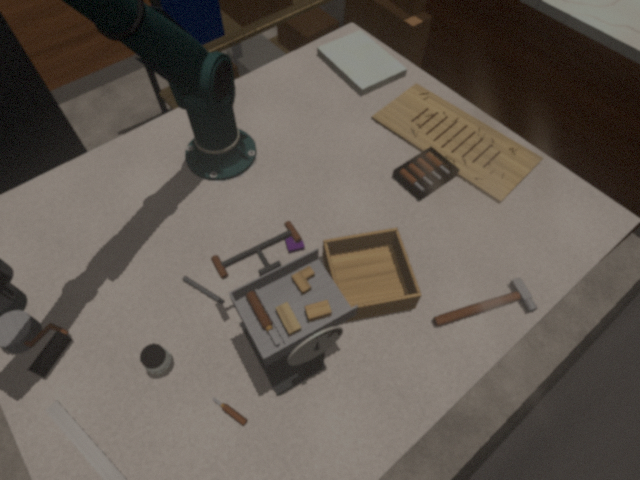

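View pics/side0.png

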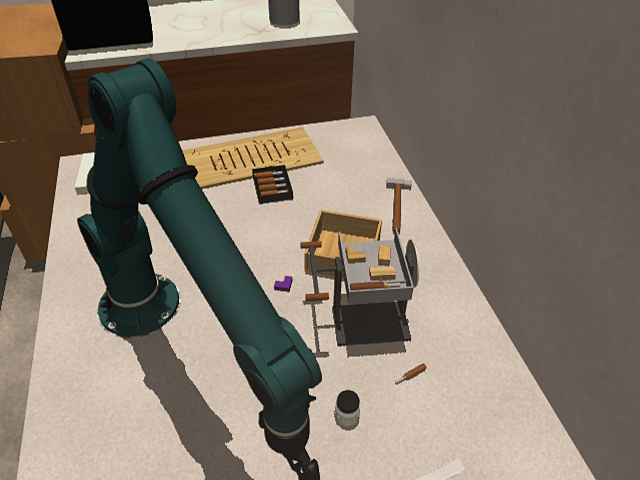

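The scene view shows several things that could be mistaken for each other.

| Thing | Candidates in the scene view | Choice |
|---|---|---|
| Gouge | Large one in the pan (263,318), small one on the bench (231,412) | The one in the pan |
| Ell | Wooden one in the pan (303,279), purple one on the bench (293,243) | The wooden one |
| Bin | Only one, at (370,272) | This one |

The rods are at (220,266) rear and (293,232) front. The marker lies at (203,290) and the toolcase at (426,173). The side view agrees.

Next I'll measure the bin's yaw and check the choice in a crop.

```bash
python3 - <<'E'
from h import *
from scipy.optimize import minimize
F=[cams.grab_frame(c) for c in("scene","side")]
print(list(F[0].keys()))
regs=[]
for f in F:
    d=models.silhouettes(f,"bin")[0]; regs.append(d["region"]); print(d["score"],d["region"].sum())
fix=[models.silhouettes(f,"stand") for f in F]
occ=[]
for f in F:
    o=np.zeros((480,640),bool)
    for n in("stand","pan_center"):
        for d in models.silhouettes(f,n)[:1]: o|=d["region"]
    occ.append(o)
def corners(p,z):
    x,y,a=p; c,s=np.cos(a),np.sin(a)
    return [(x+c*u-s*v,y+s*u+c*v,z) for u,v in((-100,-100),(100,-100),(100,100),(-100,100))]
def cost(p):
    t=0
    for f,r,o in zip(F,regs,occ):
        q=np.array([px(f,k) for z in(0,80) for k in corners(p,z)],np.float32)
        m=np.zeros((480,640),np.uint8); cv2.fillConvexPoly(m,np.int32(np.round(cv2.convexHull(q)*16)),1,shift=4)
        t+=((m>0)!=r)[~o].sum()
    return t
best=min(((cost((622+dx,50+dy,a)),622+dx,50+dy,a) for dx in range(-12,13,4) for dy in range(-12,13,4) for a in np.radians(np.arange(-45,45,3))))
r=minimize(lambda v:cost((v[0],v[1],v[2]/100)),[best[1],best[2],best[3]*100],method="Nelder-Mead",options=dict(initial_simplex=np.array([best[1],best[2],best[3]*100])+np.array([[0,0,0],[5,0,0],[0,5,0],[0,0,6]])))
p=(r.x[0],r.x[1],r.x[2]/100); print(best,p,np.degrees(p[2]),r.fun)
a=np.arctan2(-28.5,173); 
S=np.array([625,-193.]);ex=np.array([np.cos(a),np.sin(a)]);ey=np.array([-ex[1],ex[0]])
out=[]
for f in F:
    im=f["image"].copy(); im=cv2.resize(im,None,fx=3,fy=3,interpolation=2)
    def L(pts,col): cv2.polylines(im,[np.int32([np.array(px(f,k))*3+1 for k in pts])],True,col,1)
    L(corners(p,80),(0,0,255)); L(corners(p,0),(0,255,255))
    L([np.r_[S+ex*u+ey*v,12] for u,v in((-100,-100),(100,-100),(100,30),(-100,30))],(255,0,255))
    L([np.r_[S+ex*u+ey*v,223] for u,v in((-79,-100),(79,-100),(79,110),(-79,110))],(0,255,0))
    for v in(-90,90): L([np.r_[S+ex*u+ey*v,200] for u in(-183,-127)],(255,0,0))
    c=np.mean([px(f,k) for k in((600,-80,100),(540,-100,100))],0)*3; x0,y0=int(c[0])-400,int(c[1])-300
    out.append(im[max(y0,0):y0+600,max(x0,0):x0+800])
cv2.imwrite("pics/c1.png",out[0]); cv2.imwrite("pics/c2.png",out[1])
E
```

```text
['image', 'fx', 'fy', 'cx', 'cy', 'world_from_camera', 'shot']Traceback (most recent call last):
  File "<stdin>", line 7, in <module>
IndexError: list index out of range
```

```bash
cat > fit.py <<'E'
from h import *
from scipy.optimize import minimize
def corners(p,z):
    x,y,a=p; c,s=np.cos(a),np.sin(a)
    return [(x+c*u-s*v,y+s*u+c*v,z) for u,v in((-100,-100),(100,-100),(100,100),(-100,100))]
def grab(c,n=4):
    for _ in range(n):
        f=cams.grab_frame(c); d=models.silhouettes(f,"bin")
        if d and d[0]["score"]>.4: break
    else: return None
    o=np.zeros((480,640),bool)
    for k in("stand","pan_center","front_rod"):
        for e in models.silhouettes(f,k)[:1]: o|=e["region"]
    print(c,d[0]["score"],d[0]["region"].sum())
    return f,d[0]["region"],cv2.dilate(o.astype(np.uint8),np.ones((5,5)))>0
def fit(G,x0,y0):
    def cost(p):
        t=0
        for f,r,o in G:
            q=np.array([px(f,k) for z in(0,80) for k in corners(p,z)],np.float32)
            m=np.zeros((480,640),np.uint8); cv2.fillConvexPoly(m,np.int32(np.round(cv2.convexHull(q)*16)),1,shift=4)
            t+=((m>0)!=r)[~o].sum()
        return float(t)
    b=min((cost((x0+dx,y0+dy,a)),x0+dx,y0+dy,a*100) for dx in range(-12,13,6) for dy in range(-12,13,6) for a in np.radians(np.arange(-45,45,3)))
    v=np.array(b[1:]); r=minimize(lambda v:cost((v[0],v[1],v[2]/100)),v,method="Nelder-Mead",options=dict(initial_simplex=v+np.array([[0,0,0],[5,0,0],[0,5,0],[0,0,6]])))
    p=(r.x[0],r.x[1],r.x[2]/100); print("bin",np.round(p,3),np.degrees(p[2]),r.fun); return p
a=np.arctan2(-28.5,173); S=np.array([625,-193.]);ex=np.array([np.cos(a),np.sin(a)]);ey=np.array([-ex[1],ex[0]])
def draw(f,p,name,at=(590,-80,100)):
    im=cv2.resize(f["image"],None,fx=3,fy=3,interpolation=2)
    def L(pts,col): cv2.polylines(im,[np.int32([np.array(px(f,k))*3+1 for k in pts])],True,col,1)
    L(corners(p,80),(0,0,255)); L(corners(p,0),(0,255,255))
    L([np.r_[S+ex*u+ey*v,12] for u,v in((-100,-100),(100,-100),(100,30),(-100,30))],(255,0,255))
    L([np.r_[S+ex*u+ey*v,223] for u,v in((-79,-100),(79,-100),(79,110),(-79,110))],(0,255,0))
    for v in(-90,90): L([np.r_[S+ex*u+ey*v,200] for u in(-183,-127)],(255,0,0))
    c=np.array(px(f,at))*3; x,y=max(int(c[0])-400,0),max(int(c[1])-300,0)
    cv2.imwrite(name,im[y:y+600,x:x+800])
E
python3 - <<'E'
from fit import *
G=[g for g in(grab("scene"),grab("side")) if g]
p=fit(G,622,50); q=p-np.r_[S,0]
print("bin in stand",ex@q[:2],ey@q[:2],np.degrees(p[2]-a), "stand yaw",np.degrees(a))
for i,g in enumerate(G): draw(g[0],p,f"pics/c{i+1}.png")
E
```

```text
scene 0.74 6497
side 0.86 2380
bin [ 6.21428e+02  4.96170e+01 -4.89000e-01] -28.00760165640051 368.0
bin in stand -42.96126788883334 238.80996216076053 -18.65272569750522 stand yaw -9.354875958895294
```

View pics/c1.png

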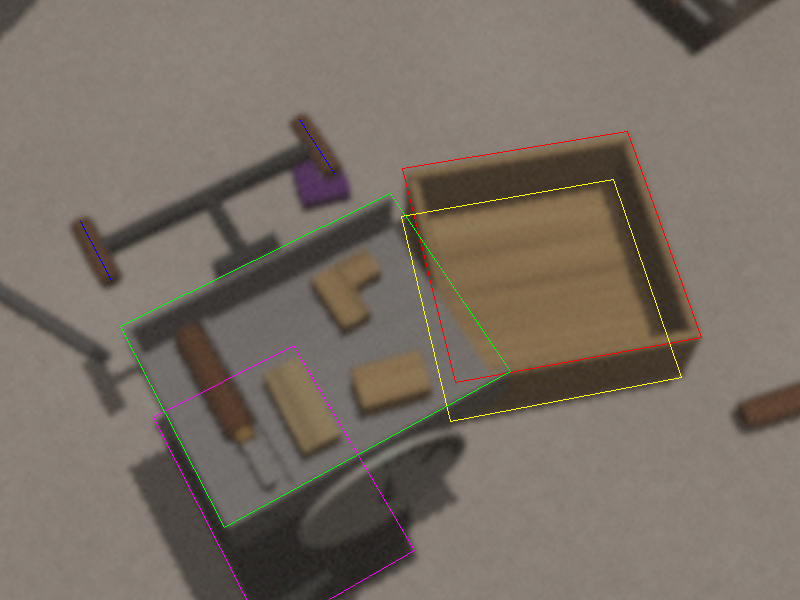

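View pics/c2.png

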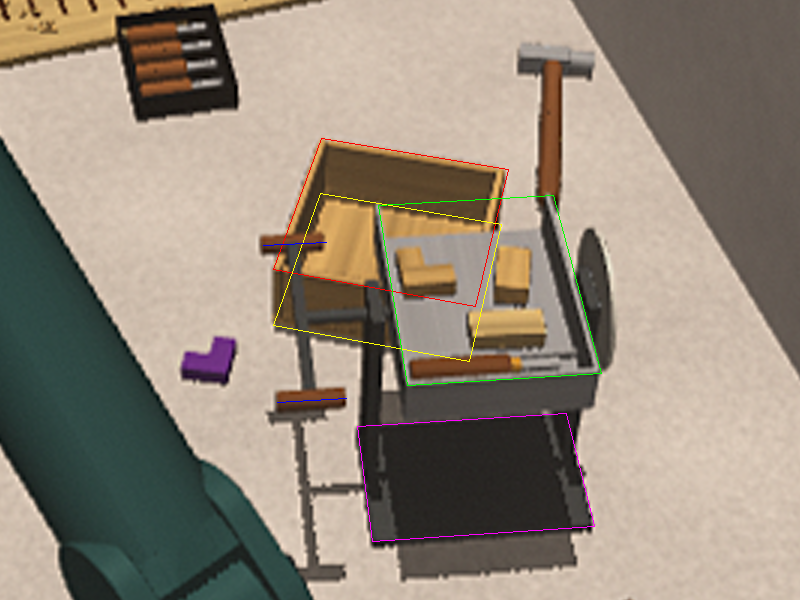

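The overlays fit well. The red and yellow bin outline, green pan and blue rods all sit on their objects. In the first crop the gouge in the pan is at (215,390) and the purple ell at (320,183), clear of what I need. The bin is at (621,50) with yaw -28°, and the stand's yaw is -9.4°. The grasp point is the +y wall middle at (666,134).

servo_tool:
  increments:
    - [0, 0, -0.038, 0, 0, -6.5, 1]
    - [0, 0, -0.076, 0, 0, -13, 1]
    - [0.01, -0.0085, -0.11, 0, 0, -19.5, 1]
    - [0.04, -0.0343, -0.115, 0, 0, -26, 1]
    - [0.07, -0.06, -0.115, 0, 0, -32.5, 1]
    - [0.1, -0.0858, -0.115, 0, 0, -39, 1]
    - [0.13, -0.1115, -0.115, 0, 0, -45.5, 1]
    - [0.16, -0.1373, -0.115, 0, 0, -52, 1]
    - [0.19, -0.163, -0.115, 0, 0, -58.5, 1]
    - [0.22, -0.1888, -0.115, 0, 0, -65, 1]

```text
t: 2.98
eef_pos: [424.2, -393.6, 340.8]
orientation: [2.221, 2.221, -0.0]
contact_force: [1.0, 0.1, -0.5]
width: 0.999
gripper_force: 0.0
```

```bash
cat > go.py <<'E'
from h import *
def go(*T):
    "T: (x,y,z,angle of tool y in world deg); prints tool-frame shift in m and turn in deg from the present pose, tool down"
    s=ctrl.sense(); p=s["eef_pos"]; r=R.from_rotvec(s["orientation"]); 
    yv=r.as_matrix()[:,1]; print("t",round(s["t"],2),"p",np.round(p,1),"yang",round(np.degrees(np.arctan2(yv[1],yv[0])),1),"z",r.as_matrix()[:,2].round(3),"F",np.round(s["contact_force"],1),"w",round(s["width"],2),"j",np.round(s["joints"],2))
    for x,y,z,a in T:
        a=np.radians(a); Y=np.array([np.cos(a),np.sin(a),0]); Z=np.array([0,0,-1.]); M=np.stack([np.cross(Y,Z),Y,Z],1)
        print(np.round(r.inv().apply(np.array([x,y,z])-p)/1000,4), np.degrees((r.inv()*R.from_matrix(M)).as_rotvec()).round(1))
E
python3 -c "
from go import *
go((666,134,340,62),(666,134,60,62))"
```

```text
t 2.98 p [ 424.2 -393.6  340.8] yang -0.0 z [ 0.    -0.001 -1.   ] F [ 1.   0.1 -0.5] w 1.0 j [ 0.9   0.3  -0.29  1.81  0.1   1.05  0.57]
[0.5276 0.2417 0.0006] [ -0.   0. -62.]
[0.5278 0.2416 0.2806] [ -0.   0. -62.]
```

servo_tool:
  increments:
    - [0.0352, 0.0161, 0, 0, 0, -6.2, 1]
    - [0.0704, 0.0322, 0, 0, 0, -12.4, 1]
    - [0.1056, 0.0483, 0, 0, 0, -18.6, 1]
    - [0.1408, 0.0644, 0, 0, 0, -24.8, 1]
    - [0.176, 0.0805, 0, 0, 0, -31, 1]
    - [0.2112, 0.0966, 0, 0, 0, -37.2, 1]
    - [0.2464, 0.1127, 0, 0, 0, -43.4, 1]
    - [0.2816, 0.1288, 0, 0, 0, -49.6, 1]
    - [0.3168, 0.1449, 0, 0, 0, -55.8, 1]
    - [0.352, 0.161, 0, 0, 0, -62, 1]

```text
t: 3.82
eef_pos: [587.2, -42.8, 340.8]
orientation: [0.761, 3.047, -0.001]
contact_force: [0.6, -1.7, -1.2]
width: 0.998
gripper_force: 0.0
```

```bash
python3 -c "
from go import *
go((666,134,340,62),(666,134,60,62))"
```

```text
t 3.82 p [587.2 -42.8 340.8] yang 62.0 z [ 0.001 -0.001 -1.   ] F [ 0.6 -1.7 -1.2] w 1.0 j [ 0.48  0.36 -0.64  1.78  0.24  1.08  0.83]
[0.0136 0.193  0.0007] [-0.  0. -0.]
[0.0138 0.1931 0.2807] [-0.  0. -0.]
```

servo_tool:
  increments:
    - [0.0027, 0.0386, 0, 0, 0, 0, 1]
    - [0.0055, 0.0772, 0, 0, 0, 0, 1]
    - [0.0082, 0.1158, 0, 0, 0, 0, 1]
    - [0.011, 0.1544, 0, 0, 0, 0, 1]
    - [0.0137, 0.193, 0.005, 0, 0, 0, 1]
    - [0.0137, 0.193, 0.04, 0, 0, 0, 1]
    - [0.0137, 0.193, 0.075, 0, 0, 0, 1]
    - [0.0137, 0.193, 0.11, 0, 0, 0, 1]
    - [0.0137, 0.193, 0.145, 0, 0, 0, 1]
    - [0.0137, 0.193, 0.175, 0, 0, 0, 1]

```text
t: 4.65
eef_pos: [665.6, 131.5, 163.1]
orientation: [-0.769, -3.045, 0.002]
contact_force: [0.3, 0.0, -0.7]
width: 1.0
gripper_force: 0.0
```

```bash
python3 - <<'E'
from go import *
go((666,134,60,62))
f=cams.grab_frame("scene"); cv2.imwrite("pics/g1.png",cv2.resize(f["image"][180:360,220:480],None,fx=3,fy=3))
E
```

```text
t 4.65 p [665.6 131.5 163.1] yang 61.7 z [-0.002 -0.001 -1.   ] F [ 0.3  0.  -0.7] w 1.0 j [ 0.11  0.66 -0.56  1.75  0.44  0.86  0.42]
[0.0007 0.0025 0.1031] [-0.1 -0.1 -0.3]
```

View pics/g1.png

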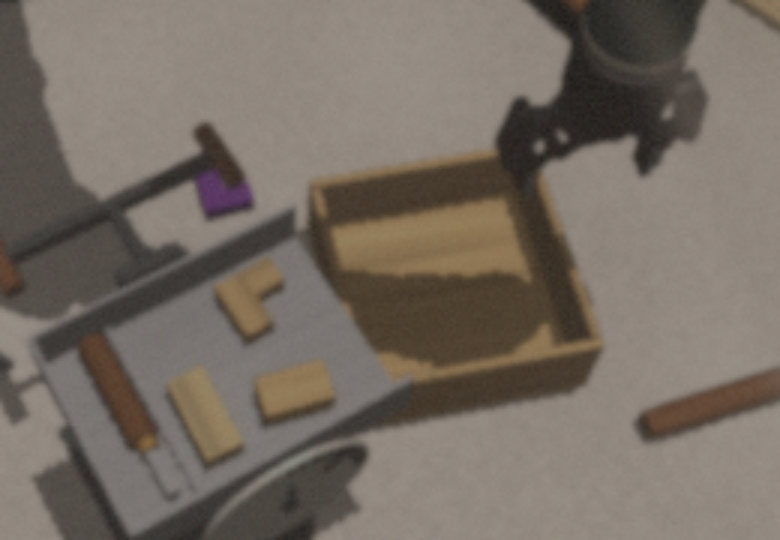

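The fingers at (515,150) and (650,150) are about 100 mm above the far wall and straddle it. I'll go down and grip.

servo_tool:
  increments:
    - [0, 0, 0.035, 0, 0, 0, 1]
    - [0, 0, 0.07, 0, 0, 0, 1]
    - [0, 0, 0.1, 0, 0, 0, 1]
    - [0, 0, 0.105, 0, 0, 0, 1]
    - [0, 0, 0.105, 0, 0, 0, 0.5]
    - [0, 0, 0.105, 0, 0, 0, 0]
    - [0, 0, 0.105, 0, 0, 0, 0]
    - [0, 0, 0.105, 0, 0, 0, 0]
    - [0, 0, 0.105, 0, 0, 0, 0]
    - [0, 0, 0.105, 0, 0, 0, 0]
  grip_force: 40

```text
t: 5.53
eef_pos: [667.5, 132.9, 62.1]
orientation: [0.768, 3.043, 0.004]
contact_force: [2.9, 1.3, 1.1]
width: 0.144
gripper_force: 0.2
```

```bash
python3 -c "
from go import *
go((662.6,35.4,60,80.6))"
```

```text
t 5.53 p [667.5 132.9  62.1] yang 61.7 z [ 0.003  0.002 -1.   ] F [2.9 1.3 1.1] w 0.14 j [ 0.06  0.78 -0.49  1.8   0.54  0.7   0.35]
[-0.0419 -0.0882  0.002 ] [  0.1   0.2 -18.9]
```

servo_tool:
  increments:
    - [0, 0, 0, 0, 0, 0, 0]
    - [0, 0, 0, 0, 0, 0, 0]
    - [0, 0, 0, 0, 0, 0, 0]
    - [-0.003, -0.007, 0, 0, 0, -3, 0]
    - [-0.007, -0.015, 0, 0, 0, -6, 0]
    - [-0.011, -0.023, 0, 0, 0, -9, 0]
    - [-0.015, -0.031, 0, 0, 0, -12, 0]
    - [-0.019, -0.039, 0, 0, 0, -15, 0]
    - [-0.023, -0.047, 0, 0, 0, -18, 0]
    - [-0.026, -0.055, 0, 0, 0, -18.9, 0]

```text
t: 6.37
eef_pos: [663.8, 75.3, 62.2]
orientation: [0.255, 3.129, 0.01]
contact_force: [-0.7, 6.1, 4.7]
width: 0.089
gripper_force: 41.6
```

```bash
python3 - <<'E'
from go import *
go((662.6,35.4,62,80.6))
print(ctrl.sense()["gripper_force"])
E
```

```text
t 6.37 p [663.8  75.3  62.2] yang 80.7 z [ 0.003  0.006 -1.   ] F [-0.7  6.1  4.7] w 0.09 j [ 0.2   0.79 -0.58  1.82  0.62  0.72  0.68]
[-0.0052 -0.0396 -0.    ] [0.4 0.1 0.1]
41.56999111175537
```

servo_tool:
  increments:
    - [-0.001, -0.007, 0, 0, 0, 0, 0]
    - [-0.002, -0.013, 0, 0, 0, 0, 0]
    - [-0.003, -0.019, 0, 0, 0, 0, 0]
    - [-0.004, -0.025, 0, 0, 0, 0, 0]
    - [-0.005, -0.031, 0, 0, 0, 0, 0]
    - [-0.005, -0.0365, 0, 0, 0, 0, 0]
    - [-0.005, -0.0365, 0, 0, 0, 0, 0]
    - [-0.005, -0.0365, 0, 0, 0, 0, 0]

```text
t: 7.03
eef_pos: [663.5, 37.6, 62.2]
orientation: [0.257, 3.128, 0.007]
contact_force: [0.1, 3.9, 6.1]
width: 0.088
gripper_force: 41.6
```

```bash
python3 - <<'E'
from go import *
go((662.6,35.4,62,80.6))
from fit import *
G=[g for g in(grab("scene"),grab("side")) if g]
for g in G: print(find(g[0],"bin",1),find(g[0],"stand",1),find(g[0],"front_rod",1),find(g[0],"rear_rod",1))
if G:
    p=fit(G,647,-59); q=p-np.r_[S,0]
    print("bin in stand",ex@q[:2],ey@q[:2],np.degrees(p[2]-a)); draw(G[0][0],p,"pics/b1.png")
E
```

```text
t 7.03 p [663.5  37.6  62.2] yang 80.6 z [ 0.004  0.004 -1.   ] F [0.1 3.9 6.1] w 0.09 j [ 0.26  0.78 -0.58  1.83  0.63  0.71  0.73]
[ 0.0005 -0.0023  0.0002] [0.3 0.2 0. ]
scene 0.94 3977
side 0.88 970
[(0.97, [643.0, -61.0, -1.0])] [(0.56, [625.0, -194.0, -1.0])] [(0.79, [485.0, -84.0, 200.0])] [(0.78, [461.0, -257.0, 200.0])]
[] [(0.66, [622.0, -188.0, -1.0])] [(0.66, [483.0, -82.0, 203.0])] [(0.6, [459.0, -256.0, 202.0])]
bin [ 6.44406e+02 -6.05170e+01 -1.67000e-01] -9.587326799948267 1132.0
bin in stand -2.387331512848988 133.87537847795952 -0.2324508410529742
```

View pics/b1.png

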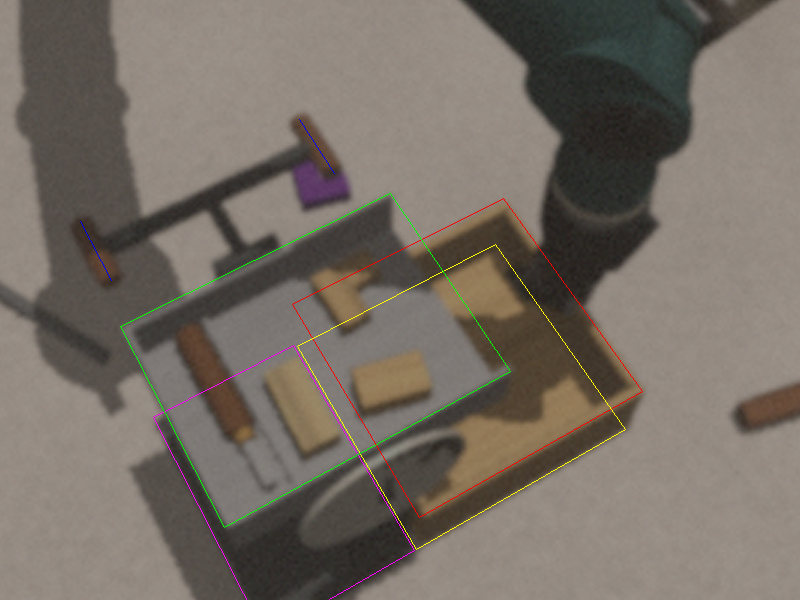

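The bin now stands at (-2,134) in the stand frame, aligned with it; the outline in the crop fits and its edge meets the base plate at (410,550). I'll release it and lift off.

servo_tool:
  increments:
    - [0, 0, 0, 0, 0, 0, 0.6]
    - [0, 0, 0, 0, 0, 0, 0.6]
    - [0, 0, 0, 0, 0, 0, 0.6]
    - [0, 0, -0.03, 0, 0, 0, 0.6]
    - [0, 0, -0.065, 0, 0, 0, 0.6]
    - [0, 0, -0.1, 0, 0, 0, 0.4]
    - [0, 0, -0.135, 0, 0, 0, 0]
    - [0, 0, -0.17, 0, 0, 0, 0]
    - [0, 0, -0.205, 0, 0, 0, 0]
    - [0, 0, -0.238, 0, 0, 0, 0]

```text
t: 8.77
eef_pos: [661.4, 33.8, 300.0]
orientation: [-0.259, -3.13, 0.001]
contact_force: [0.8, 0.3, -0.4]
width: -0.002
gripper_force: 0.0
```

```bash
python3 -c "
from go import *
go((480,-82,260,81.3))"
```

```text
t 8.77 p [661.4  33.8 300. ] yang 80.5 z [-0.001 -0.001 -1.   ] F [ 0.8  0.3 -0.4] w -0.0 j [ 0.38  0.53 -0.75  1.66  0.4   1.11  0.92]
[ 0.1599 -0.1439  0.0402] [-0.1 -0.  -0.8]
```

servo_tool:
  increments:
    - [0.023, -0.0206, 0, 0, 0, 0, 0]
    - [0.0458, -0.0412, 0, 0, 0, 0, 0]
    - [0.0686, -0.0618, 0, 0, 0, 0, 0]
    - [0.0914, -0.0824, 0, 0, 0, 0, 0]
    - [0.1142, -0.103, 0, 0, 0, 0, 0]
    - [0.137, -0.1235, 0, 0, 0, -0.8, 0]
    - [0.16, -0.144, 0, 0, 0, -0.8, 0]
    - [0.16, -0.144, 0.02, 0, 0, -0.8, 0]
    - [0.16, -0.144, 0.04, 0, 0, -0.8, 0]
    - [0.16, -0.144, 0.04, 0, 0, -0.8, 0]

```text
t: 9.6
eef_pos: [476.7, -82.9, 255.4]
orientation: [-0.239, -3.125, 0.001]
contact_force: [-0.1, 0.2, -0.0]
width: 0.001
gripper_force: 0.0
```

```bash
cat > st.py <<'E'
from go import *
def pan():
    for c in("scene","side"):
        f=cams.grab_frame(c); 
        for n,sg in(("front_rod",1),("rear_rod",-1)):
            for sc,q in find(f,n,1):
                if sc>.4: 
                    d=np.array(q)-[625-.988*155,-193+.153*155,200]; h=d[0]*.153+d[1]*.988
                    print(c,n,sc,q,"ang",round(np.degrees(np.arctan2(-sg*d[2],sg*h)),1))
    return f
E
python3 - <<'E'
from st import *
go((480,-82,226,81.3)); f=pan()
cv2.imwrite("pics/r1.png",cv2.resize(f["image"][200:400,230:480],None,fx=3,fy=3))
E
```

```text
t 9.6 p [476.7 -82.9 255.4] yang 81.3 z [-0.008 -0.    -1.   ] F [-0.1  0.2 -0. ] w 0.0 j [ 0.72  0.34 -0.79  2.08  0.32  0.85  1.15]
[-0.0033  0.0014  0.0294] [-0.1 -0.4 -0. ]
scene front_rod 0.93 [485.0, -84.0, 199.0] ang 0.7
scene rear_rod 0.85 [459.0, -256.0, 200.0] ang 0.0
side front_rod 0.53 [465.0, 433.0, -1.0] ang 18.7
side rear_rod 0.81 [459.0, -258.0, 202.0] ang 1.3
```

View pics/r1.png

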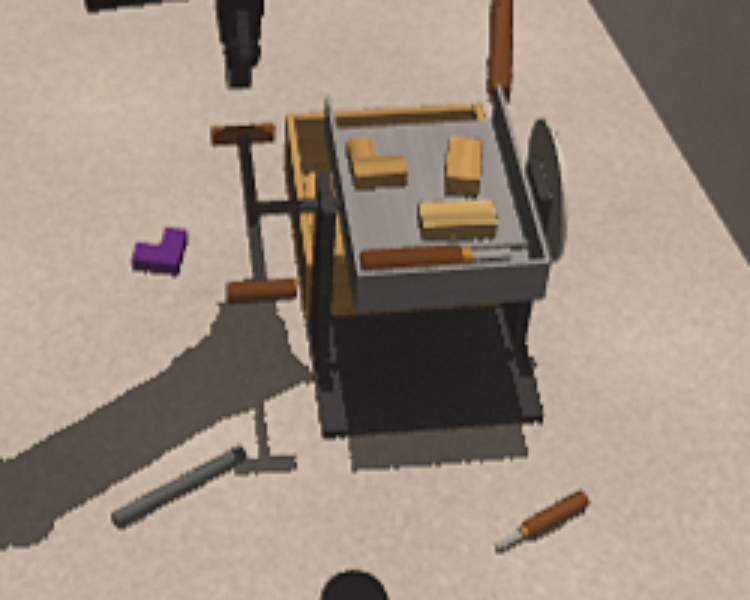

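The closed fingers at (238,80) are right above the front rod at (243,132). The pan is still level and loaded, and the marker at (180,485) is clear. I'll press to about 30° first.

servo_tool:
  increments:
    - [-0.002, 0.001, 0.012, 0, 0, 0, 0]
    - [-0.003, 0.001, 0.022, 0, 0, 0, 0]
    - [-0.003, 0.001, 0.029, 0, 0, 0, 0]
    - [-0.003, 0.001, 0.035, 0, 0, 0, 0]
    - [-0.003, 0, 0.042, 0, 0, 0, 0]
    - [-0.003, -0.002, 0.05, 0, 0, 0, 0]
    - [-0.003, -0.004, 0.058, 0, 0, 0, 0]
    - [-0.003, -0.007, 0.066, 0, 0, 0, 0]
    - [-0.003, -0.011, 0.074, 0, 0, 0, 0]
    - [-0.003, -0.011, 0.074, 0, 0, 0, 0]

```text
t: 10.73
eef_pos: [482.7, -91.1, 183.7]
orientation: [0.234, 3.132, 0.005]
contact_force: [0.2, 1.0, 1.5]
width: 0.0
gripper_force: 0.7
```

```bash
python3 - <<'E'
from st import *
S0=np.array([625.,-193]);ey=np.array([.153,.988]);ex=np.array([.988,-.153])
def T(th): 
    q=S0-160*ex+90*np.cos(np.radians(th))*ey; return (*q,226-90*np.sin(np.radians(th)),81.3)
go(T(30),T(40),T(45),T(50)); pan()
E
```

```text
t 10.73 p [482.7 -91.1 183.7] yang 81.4 z [ 0.001  0.003 -1.   ] F [0.2 1.  1.5] w 0.0 j [ 0.65  0.44 -0.72  2.14  0.45  0.71  1.05]
[ 0.0037 -0.001   0.0027] [0.2 0.1 0.1]
[ 0.0038 -0.01    0.0155] [0.2 0.1 0.1]
[ 0.0038 -0.0153  0.0213] [0.2 0.1 0.1]
[ 0.0039 -0.0211  0.0266] [0.2 0.1 0.1]
scene front_rod 0.7 [484.0, -88.0, 180.0] ang 13.7
scene rear_rod 0.7 [457.0, -254.0, 220.0] ang 13.1
side front_rod 0.91 [485.0, -84.0, 177.0] ang 14.9
side rear_rod 0.74 [457.0, -255.0, 226.0] ang 16.6
```

```bash
python3 - <<'E'
from st import *
o=[]
for c,(u,v) in(("side",(230,200)),("scene",(190,180))):
    f=cams.grab_frame(c); o.append(cv2.resize(f["image"][v:v+150,u:u+200],(800,600)[0:0] or None,fx=2.0,fy=2.0,interpolation=2) if 0 else cv2.resize(f["image"][v:v+150,u:u+133],None,fx=3,fy=3,interpolation=2))
cv2.imwrite("pics/r2.png",np.hstack(o)); print(o[0].shape)
E
```

```text
(450, 399, 3)
```

View pics/r2.png

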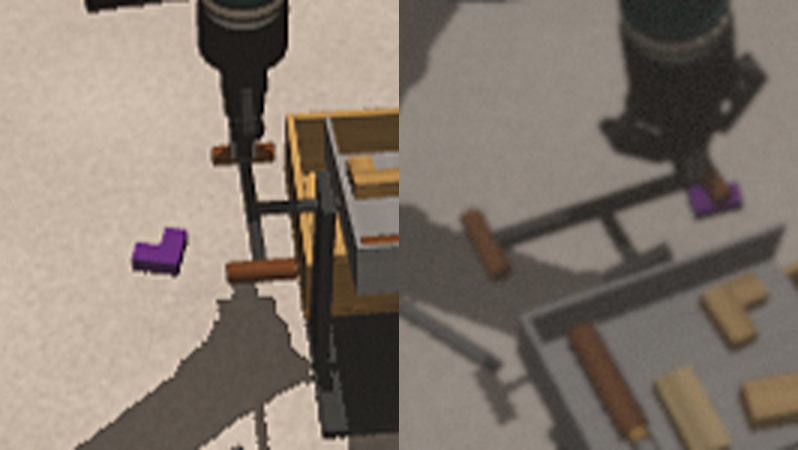

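```bash
python3 - <<'E'
from st import *
S0=np.array([625.,-193]);ey=np.array([.153,.988]);ex=np.array([.988,-.153])
f=cams.grab_frame("side"); g=cams.grab_frame("scene")
for th in(0,10,15,20,25,30):
    t=np.radians(th); o=[]
    for s in(1,-1):
        P=np.r_[S0-155*ex+s*90*np.cos(t)*ey,200-s*90*np.sin(t)]
        u,v=px(f,P); o+=[round((u-230)*3),round((v-200)*3)]
        u,v=px(g,P); o+=[round((u-190)*3+399),round((v-180)*3)]
    print(th,o)
p=ctrl.sense()["eef_pos"]
for d in(0,17): 
    u,v=px(f,p-[0,0,d]); print("tip",d,(u-230)*3,(v-200)*3, end=" "); u,v=px(g,p-[0,0,d]); print((u-190)*3+399,(v-180)*3)
E
```

```text
0 [244, 135, 705, 154, 263, 292, 485, 260]
10 [244, 149, 705, 166, 263, 278, 483, 249]
15 [244, 156, 703, 173, 263, 270, 483, 243]
20 [244, 164, 701, 179, 263, 262, 484, 236]
25 [245, 172, 698, 186, 262, 253, 486, 229]
30 [245, 180, 694, 192, 262, 244, 489, 221]
tip 0 242.98210619335742 158.15516062372936 689.7783869257398 170.75845725799857
tip 17 243.00830378011403 171.39788298063667 690.9128426032298 182.59154218620827
```

The projections confirm the pan is at about 14.5°, so the finger contact is not where I assumed. I'll lift, shift outward over the rod and press again.

servo_tool:
  increments:
    - [0, 0, -0.015, 0, 0, 0, 0]
    - [0, 0, -0.035, 0, 0, 0, 0]
    - [0, 0.004, -0.035, 0, 0, 0, 0]
    - [0, 0.009, -0.035, 0, 0, 0, 0]
    - [0, 0.009, -0.03, 0, 0, 0, 0]
    - [0, 0.009, -0.025, 0, 0, 0, 0]
    - [0, 0.009, -0.02, 0, 0, 0, 0]
    - [0, 0.009, -0.02, 0, 0, 0, 0]

```text
t: 11.9
eef_pos: [481.7, -83.9, 202.5]
orientation: [-0.235, -3.129, -0.0]
contact_force: [-0.0, -0.2, -1.0]
width: 0.001
gripper_force: 0.0
```

```bash
python3 - <<'E'
from st import *
go((485,-87,190,81.3)); f=pan()
cv2.imwrite("pics/r3.png",cv2.resize(f["image"][200:300,250:380],None,fx=6,fy=6,interpolation=2))
E
```

```text
t 11.9 p [481.7 -83.9 202.5] yang 81.4 z [-0.004  0.001 -1.   ] F [-0.  -0.2 -1. ] w 0.0 j [ 0.66  0.42 -0.74  2.13  0.41  0.75  1.07]
[-0.0038 -0.0026  0.0125] [-0.  -0.2  0.1]
scene front_rod 0.86 [484.0, -89.0, 178.0] ang 15.2
scene rear_rod 0.62 [461.0, -255.0, 221.0] ang 13.7
side front_rod 0.87 [480.0, -82.0, 182.0] ang 11.6
side rear_rod 0.7 [458.0, -253.0, 221.0] ang 13.9
```

View pics/r3.png

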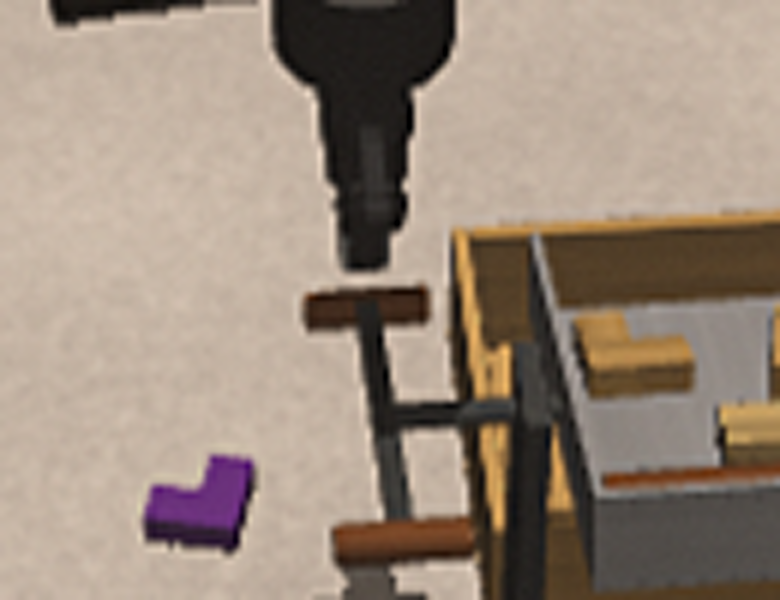

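The tip is at (365,268) and the rod at (365,305) in the crop. The shut fingertips therefore end about 3 mm above the TCP height, so on the rod the TCP sits near 206 − 90·sin θ. I'll press on in steps.

servo_tool:
  increments:
    - [0, 0, 0.01, 0, 0, 0, 0]
    - [0, 0, 0.018, 0, 0, 0, 0]
    - [0, -0.001, 0.023, 0, 0, 0, 0]
    - [0, -0.002, 0.028, 0, 0, 0, 0]
    - [0, -0.004, 0.033, 0, 0, 0, 0]
    - [0, -0.006, 0.038, 0, 0, 0, 0]
    - [0, -0.008, 0.042, 0, 0, 0, 0]
    - [0, -0.01, 0.046, 0, 0, 0, 0]
    - [0, -0.012, 0.05, 0, 0, 0, 0]
    - [0, -0.012, 0.05, 0, 0, 0, 0]

```text
t: 13.03
eef_pos: [481.1, -94.5, 153.8]
orientation: [-0.235, -3.132, -0.003]
contact_force: [-0.4, 2.3, 1.8]
width: -0.001
gripper_force: 1.1
```

```bash
python3 - <<'E'
from st import *
go((483,-108,137,81.3)); f=pan()
E
```

```text
t 13.03 p [481.1 -94.5 153.8] yang 81.4 z [-0.001  0.002 -1.   ] F [-0.4  2.3  1.8] w -0.0 j [ 0.62  0.49 -0.68  2.17  0.5   0.65  1.  ]
[-0.0039 -0.0131  0.0168] [ 0.1 -0.1  0.1]
scene front_rod 0.88 [482.0, -103.0, 146.0] ang 38.9
scene rear_rod 0.94 [467.0, -237.0, 249.0] ang 35.9
side front_rod 0.8 [482.0, -92.0, 147.0] ang 34.2
side rear_rod 0.84 [460.0, -238.0, 254.0] ang 37.8
```

servo_tool:
  increments:
    - [0, -0.002, 0.002, 0, 0, 0, 0]
    - [0, -0.004, 0.004, 0, 0, 0, 0]
    - [0, -0.006, 0.006, 0, 0, 0, 0]
    - [0, -0.008, 0.008, 0, 0, 0, 0]
    - [0, -0.011, 0.01, 0, 0, 0, 0]
    - [0, -0.013, 0.012, 0, 0, 0, 0]
    - [0, -0.013, 0.012, 0, 0, 0, 0]
    - [0, -0.013, 0.012, 0, 0, 0, 0]

```text
t: 14.0
eef_pos: [480.2, -106.0, 142.4]
orientation: [0.234, 3.131, 0.006]
contact_force: [-1.0, 7.3, 0.4]
width: -0.003
gripper_force: 2.7
```

```bash
python3 - <<'E'
from st import *
go((483,-108,139,81.3)); f=pan()
for c in("scene","side"):
    g=cams.grab_frame(c)
    for n in("strip","ell","stub","gouge","pan_lip"): print(c,n,find(g,n,2))
g=cams.grab_frame("scene"); cv2.imwrite("pics/t1.png",cv2.resize(g["image"][200:400,190:450],None,fx=3,fy=3,interpolation=2))
E
```

```text
t 14.0 p [ 480.2 -106.   142.4] yang 81.5 z [ 0.002  0.004 -1.   ] F [-1.   7.3  0.4] w -0.0 j [ 0.63  0.5  -0.66  2.17  0.53  0.62  1.01]
[-0.003  -0.0016  0.0034] [0.2 0.1 0.2]
scene front_rod 0.74 [479.0, -113.0, 133.0] ang 49.8
scene rear_rod 0.81 [466.0, -230.0, 267.0] ang 47.7
side front_rod 0.76 [477.0, -108.0, 133.0] ang 47.5
side rear_rod 0.93 [461.0, -228.0, 269.0] ang 49.1
scene strip [(0.54, [655.0, -76.0, 10.0]), (0.42, [706.0, -38.0, 28.0])]
scene ell [(0.72, [646.0, -41.0, 25.0]), (0.5, [415.0, -28.0, -2.0])]
scene stub [(0.53, [709.0, -38.0, 26.0])]
scene gouge [(0.51, [610.0, -239.0, 237.0]), (0.5, [668.0, -407.0, 5.0])]
scene pan_lip [(0.57, [633.0, -131.0, 106.0])]
side strip [(0.47, [656.0, -80.0, 7.0])]
side ell [(0.65, [410.0, -23.0, -0.0])]
side stub []
side gouge [(0.54, [666.0, -404.0, 10.0])]
side pan_lip []
```

View pics/t1.png

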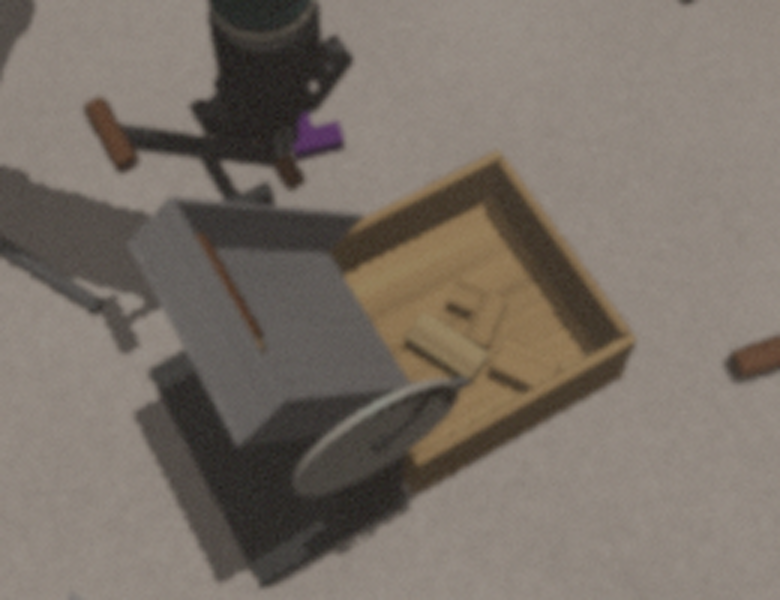

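All three offcuts lie in the bin, around (450,340), the pan is at about 48.5°, and the gouge at (235,300) is still in its bay. I'll hold a little longer, then lift.

servo_tool:
  increments:
    - [0, 0, 0, 0, 0, 0, 0]
    - [0, 0, 0, 0, 0, 0, 0]
    - [0, 0, 0, 0, 0, 0, 0]
    - [0, 0, 0, 0, 0, 0, 0]
    - [0, 0, 0, 0, 0, 0, 0]
    - [0, 0, 0, 0, 0, 0, 0]
    - [0, 0, 0, 0, 0, 0, 0]
    - [0, 0, 0, 0, 0, 0, 0]
    - [0, 0.002, -0.01, 0, 0, 0, 0]
    - [0, 0.004, -0.03, 0, 0, 0, 0]

```text
t: 15.78
eef_pos: [478.1, -105.5, 171.2]
orientation: [-0.236, -3.127, 0.001]
contact_force: [0.4, -0.6, 0.1]
width: -0.001
gripper_force: 0.0
```

servo_tool:
  increments:
    - [0, 0.005, -0.03, 0, 0, 0, 0]
    - [0, 0.01, -0.065, 0, 0, 0, 0]
    - [0, 0.01, -0.1, 0, 0, 0, 0]
    - [0, 0.01, -0.135, 0, 0, 0, 0]
    - [0, 0.01, -0.165, 0, 0, 0, 0]
    - [0, 0.01, -0.165, 0, 0, 0, 0]

```text
t: 16.28
eef_pos: [485.4, -95.5, 344.0]
orientation: [0.238, 3.121, -0.006]
contact_force: [0.8, 0.0, 0.3]
width: 0.001
gripper_force: 0.0
```

```bash
python3 - <<'E'
from st import *
f=pan()
S0=np.array([625.,-193]);ey=np.array([.153,.988]);ex=np.array([.988,-.153])
def T(th): 
    q=S0-158*ex-90*np.cos(np.radians(th))*ey; return (*q,207+90*np.sin(np.radians(th)),81.3)
go(T(48)[:2]+(330,81.3),T(48),T(30),T(15),T(0))
E
```

```text
scene front_rod 0.83 [480.0, -116.0, 134.0] ang 50.8
scene rear_rod 0.75 [465.0, -227.0, 265.0] ang 48.2
side front_rod 0.78 [478.0, -108.0, 135.0] ang 46.6
side rear_rod 0.77 [462.0, -228.0, 267.0] ang 48.4
t 16.58 p [480.4 -95.1 336. ] yang 81.4 z [-0.003  0.    -1.   ] F [-0.6  0.7 -0.2] w 0.0 j [ 0.81  0.25 -0.85  1.97  0.22  1.02  1.28]
[ 0.0004 -0.1348  0.0061] [-0.  -0.2  0.1]
[ 0.0002 -0.1348  0.0622] [-0.  -0.2  0.1]
[ 0.0002 -0.1525  0.0841] [-0.  -0.2  0.1]
[ 0.0002 -0.1615  0.1058] [-0.  -0.2  0.1]
[ 1.000e-04 -1.646e-01  1.291e-01] [-0.  -0.2  0.1]
```

servo_tool:
  increments:
    - [0, -0.027, 0, 0, 0, 0, 0]
    - [0, -0.054, 0, 0, 0, 0, 0]
    - [0, -0.081, 0, 0, 0, 0, 0]
    - [0, -0.108, 0, 0, 0, 0, 0]
    - [0, -0.134, 0.005, 0, 0, 0, 0]
    - [0, -0.136, 0.025, 0, 0, 0, 0]
    - [0, -0.136, 0.045, 0, 0, 0, 0]
    - [0, -0.136, 0.05, 0, 0, 0, 0]

```text
t: 17.25
eef_pos: [458.1, -229.3, 283.4]
orientation: [-0.237, -3.125, -0.005]
contact_force: [-1.1, -0.5, -0.2]
width: -0.003
gripper_force: 0.0
```

```bash
python3 - <<'E'
from st import *
S0=np.array([625.,-193]);ey=np.array([.153,.988]);ex=np.array([.988,-.153])
def T(th): 
    q=S0-158*ex-90*np.cos(np.radians(th))*ey; return (*q,207+90*np.sin(np.radians(th)),81.3)
go(*[T(t) for t in(48,36,24,12,0)])
E
```

```text
t 17.25 p [ 458.1 -229.3  283.4] yang 81.3 z [-0.007  0.004 -1.   ] F [-1.1 -0.5 -0.2] w -0.0 j [ 0.98  0.34 -0.77  1.99  0.29  0.93  1.49]
[-0.0014  0.0011  0.0096] [ 0.1 -0.4  0. ]
[-0.0015 -0.0115  0.0235] [ 0.1 -0.4  0. ]
[-0.0016 -0.0209  0.0398] [ 0.1 -0.4  0. ]
[-0.0018 -0.0268  0.0577] [ 0.1 -0.4  0. ]
[-0.0019 -0.0288  0.0764] [ 0.1 -0.4  0. ]
```

servo_tool:
  increments:
    - [0, 0, 0.006, 0, 0, 0, 0]
    - [-0.001, -0.001, 0.011, 0, 0, 0, 0]
    - [-0.001, -0.004, 0.015, 0, 0, 0, 0]
    - [-0.001, -0.008, 0.02, 0, 0, 0, 0]
    - [-0.001, -0.012, 0.025, 0, 0, 0, 0]
    - [-0.001, -0.015, 0.03, 0, 0, 0, 0]
    - [-0.001, -0.018, 0.036, 0, 0, 0, 0]
    - [-0.001, -0.021, 0.042, 0, 0, 0, 0]
    - [-0.001, -0.024, 0.049, 0, 0, 0, 0]
    - [-0.001, -0.026, 0.055, 0, 0, 0, 0]

```text
t: 18.08
eef_pos: [458.2, -261.2, 233.9]
orientation: [0.241, 3.131, -0.014]
contact_force: [-3.6, -9.2, 7.3]
width: 0.001
gripper_force: 5.9
```

```bash
python3 - <<'E'
from st import *
pan()
S0=np.array([625.,-193]);ey=np.array([.153,.988]);ex=np.array([.988,-.153])
def T(th): 
    q=S0-158*ex-90*np.cos(np.radians(th))*ey; return (*q,207+90*np.sin(np.radians(th)),81.3)
go(T(12),T(0))
E
```

```text
scene front_rod 0.73 [486.0, -89.0, 167.0] ang 22.0
scene rear_rod 0.6 [463.0, -252.0, 233.0] ang 21.7
side front_rod 0.97 [483.0, -82.0, 171.0] ang 18.3
side rear_rod 0.73 [627.0, -189.0, -0.0] ang -91.2
t 18.38 p [ 458.4 -260.4  233.7] yang 81.2 z [ 0.001 -0.007 -1.   ] F [-1.4 -7.8  3.8] w -0.0 j [ 0.98  0.41 -0.72  2.03  0.37  0.83  1.46]
[0.0037 0.0042 0.0079] [-0.4  0.1 -0.1]
[0.0037 0.0024 0.0266] [-0.4  0.1 -0.1]
```

servo_tool:
  increments:
    - [0, 0, -0.012, 0, 0, 0, 0]
    - [0, 0.003, -0.02, 0, 0, 0, 0]
    - [0, 0.008, -0.02, 0, 0, 0, 0]
    - [0, 0.008, -0.012, 0, 0, 0, 0]
    - [0, 0.008, -0.004, 0, 0, 0, 0]
    - [0, 0.006, 0.003, 0, 0, 0, 0]
    - [0, 0.005, 0.009, 0, 0, 0, 0]
    - [0, 0.004, 0.014, 0, 0, 0, 0]
    - [0, 0.004, 0.018, 0, 0, 0, 0]
    - [0, 0.004, 0.022, 0, 0, 0, 0]

```text
t: 19.22
eef_pos: [458.8, -252.0, 210.0]
orientation: [-0.237, -3.132, 0.001]
contact_force: [-1.0, -2.4, 3.8]
width: -0.003
gripper_force: 2.1
```

```bash
python3 - <<'E'
from st import *
pan(); go((461,-258,206,81.3))
E
```

```text
scene front_rod 0.87 [484.0, -87.0, 194.0] ang 4.1
scene rear_rod 0.64 [458.0, -260.0, 208.0] ang 5.0
side rear_rod 0.86 [459.0, -254.0, 208.0] ang 5.3
t 19.52 p [ 458.6 -249.9  210.2] yang 81.4 z [-0.001  0.001 -1.   ] F [ 0.2 -0.  -0.6] w -0.0 j [ 0.95  0.44 -0.7   2.05  0.4   0.79  1.43]
[-0.0036 -0.0077  0.0042] [ 0.1 -0.1  0.1]
```

servo_tool:
  increments:
    - [0, 0, -0.012, 0, 0, 0, 0]
    - [0, -0.006, -0.012, 0, 0, 0, 0]
    - [0, -0.006, -0.005, 0, 0, 0, 0]
    - [0, -0.006, 0, 0, 0, 0, 0]
    - [0, -0.006, 0.004, 0, 0, 0, 0]
    - [0, -0.006, 0.007, 0, 0, 0, 0]
    - [0, -0.006, 0.01, 0, 0, 0, 0]
    - [0, -0.006, 0.01, 0, 0, 0, 0]

```text
t: 20.18
eef_pos: [457.8, -258.1, 202.9]
orientation: [-0.237, -3.13, 0.006]
contact_force: [-7.6, -0.5, 22.2]
width: 0.004
gripper_force: 11.4
```

```bash
python3 - <<'E'
from st import *
pan(); go((461,-258,206,81.3))
E
```

```text
scene front_rod 0.8 [484.0, -84.0, 203.0] ang -2.0
scene rear_rod 0.71 [462.0, -257.0, 201.0] ang 0.6
side rear_rod 0.66 [460.0, -257.0, 203.0] ang 1.9
t 20.48 p [ 457.8 -258.1  202.9] yang 81.3 z [-0.002 -0.004 -1.   ] F [-6.2 -2.1 22.4] w -0.0 j [ 0.95  0.45 -0.69  2.06  0.41  0.78  1.42]
[-0.0031  0.0005 -0.0031] [-0.2 -0.1  0. ]
```

On its stop with 22 N on the rod. I'll lift away straight up and check the result.

servo_tool:
  increments:
    - [0, 0, -0.01, 0, 0, 0, 0]
    - [0, 0, -0.03, 0, 0, 0, 0]
    - [0, 0, -0.06, 0, 0, 0, 0]
    - [0, 0, -0.095, 0, 0, 0, 0]
    - [0, 0, -0.13, 0, 0, 0, 0]
    - [0.03, -0.01, -0.14, 0, 0, 0, 0]
    - [0.03, -0.03, -0.14, 0, 0, 0, 0]
    - [0.03, -0.06, -0.14, 0, 0, 0, 0]
    - [0.03, -0.06, -0.14, 0, 0, 0, 0]
    - [0.03, -0.06, -0.14, 0, 0, 0, 0]

```text
t: 21.32
eef_pos: [418.4, -313.0, 339.6]
orientation: [-0.242, -3.131, -0.002]
contact_force: [0.4, -0.4, 0.1]
width: -0.001
gripper_force: 0.0
```

```bash
python3 - <<'E'
from st import *
pan(); go()
for c in("scene","side"):
    g=cams.grab_frame(c)
    for n in("strip","ell","stub","gouge","bin","gouge_bay","pan_center"): print(c,n,find(g,n,2))
    if c=="scene": cv2.imwrite("pics/e1.png",cv2.resize(g["image"][200:400,190:450],None,fx=3,fy=3,interpolation=2))
E
```

```text
scene front_rod 0.92 [483.0, -82.0, 202.0] ang -1.3
scene rear_rod 0.83 [463.0, -258.0, 204.0] ang 2.6
side front_rod 0.88 [483.0, -78.0, 204.0] ang -2.5
side rear_rod 0.87 [459.0, -255.0, 203.0] ang 2.0
t 21.62 p [ 419.8 -310.4  340.3] yang 81.5 z [-0.     0.001 -1.   ] F [-0.1  0.7  0.6] w 0.0 j [ 1.17  0.28 -0.77  1.91  0.22  1.04  1.73]
scene strip [(0.49, [655.0, -77.0, 11.0]), (0.27, [460.0, -261.0, 200.0])]
scene ell [(0.63, [418.0, -27.0, -1.0]), (0.57, [643.0, -40.0, 28.0])]
scene stub [(0.57, [707.0, -37.0, 28.0])]
scene gouge [(0.64, [669.0, -404.0, 8.0]), (0.56, [607.0, -250.0, 192.0])]
scene bin [(0.62, [644.0, -60.0, 0.0]), (0.38, [646.0, -41.0, 27.0])]
scene gouge_bay [(0.76, [612.0, -260.0, 189.0])]
scene pan_center [(0.75, [627.0, -189.0, 199.0])]
side strip []
side ell [(0.73, [622.0, -189.0, -2.0]), (0.59, [414.0, -24.0, 1.0])]
side stub []
side gouge [(0.8, [605.0, -247.0, 191.0]), (0.69, [665.0, -405.0, 6.0])]
side bin [(0.73, [627.0, -192.0, 198.0])]
side gouge_bay [(0.69, [613.0, -266.0, 192.0])]
side pan_center [(0.96, [627.0, -192.0, 199.0]), (0.4, [476.0, -476.0, 4.0])]
```

View pics/e1.png

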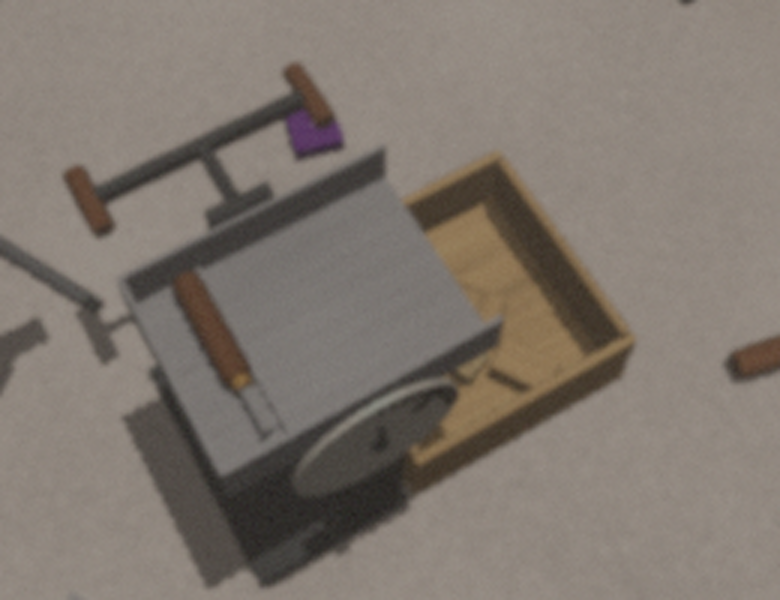

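The pan is empty and level: the rods at (307,93) and (88,200) are back at their starting pixels. The gouge lies in its bay at (215,335), the offcuts are in the bin, and the bin is in place. Handing in.

```bash
python3 -c "
from cell import ticket
print(ticket.finish_job())"
```

```text
the job is handed in; nothing more can be done
None
```

I handed the job in at about 22 s; no verdict came back. In the last picture the bin was against the stand, the three offcuts were in it after tipping to about 48°, the pan was level again and the gouge was still behind its sill.

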